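# Start a flange nut on a clamp stud

## Robot

A 6-joint arm with a two-finger parallel gripper is mounted at the origin on a cart in front of the work surface, level with it; the furniture and walls round the work are solid. World frame = base frame: x ahead of the robot, y to its left, z up, the work surface at z = 0. Lengths are in m, angles in rad, forces in N, time in s.
With the tool pointing down it reaches from about 0.3 to 0.825 m from the base axis. Payload 5.4 kg.
Tool frame: the origin (TCP) lies at the very end of the fingers, on their centre line; the grasp point (between the pads) lies 19 mm behind it; z points along the fingers, x is the direction in which the jaws open and shut, and the axes are right-handed (so a half turn about z gives the same grasp; the last joint's range is limited). The gripper opens to 92 mm and grips with 3 to 60 N. Pads are 20 mm wide; open, the fingers measure 128 mm over their backs; the gripper's body (75 mm by 189 mm) begins 69 mm behind the grasp point.
Start: joints at [1.014, 0.158, 1.597, -0, 1.386, -0.21], TCP at [0.195, 0.541, 0.215] pointing down, gripper open.
Joint ranges: [-2.91, 2.91], [-0.94, 2.29], [0.18, 2.7], [-1.29, 4.43], [0.17, 2.64], [-3, 3]. Speed limits (rad/s): [2.57, 2.57, 3.14, 3.14, 3.14, 3.14].

## Interface

Orientations are given as a rotation vector (axis times angle).
In Python, from workcell import bot gives the robot as it stands. Calls block until the motion is done:
- bot.goto(position, orientation): joint-space move of the TCP to a pose.
- bot.line_to(position, rot=None, max_speed=0.15): straight line of the TCP; rot=None keeps the orientation; max_speed is the mean speed in m/s.
- bot.set_joints(angles): joint-space move.
- bot.set_gripper(opening, newtons=None): opening from 0.0 (shut) to 1.0 (fully open); newtons is the grip in N (None keeps the last); returns when the fingers have stopped.
- bot.hold(seconds).
- bot.inverse_kinematics(position, orientation): joint angles nearest the present ones, or None.
- bot.read_camera(name): name is "scene" or "top" or "wrist"; returns a dict with "pixels" (384x512x3 uint8, blue, green, red), "fx", "fy", "cx", "cy" (pixels), "R" (3x3) and "t" (3): a world point X has camera coordinates R X + t. Camera axes: x right, y down, z forward; pixel columns grow to the right and rows downward; lengths in m; the calibration is good to about 2 mm. A picture is of the moment at which its call begins. There is no depth.
A pose or a line that the arm cannot do raises bot.MotionError and nothing moves.
- bot.job_done(): hands the job in, once; it reports no verdict.
Readings, each from a call of its own:
- bot.current_clock(): time.
- bot.current_joints(): joint angles.
- bot.current_joint_vel(): joint speeds.
- bot.current_effort(): joint torques, N m.
- bot.current_ee_pos(): TCP position.
- bot.current_tool_rot(): TCP orientation.
- bot.current_contact_force(): force on the tool from outside, world axes, zero at the start.
- bot.current_ft_torque(): the same for the moment, N m.
- bot.current_opening(): opening from 0.0 (shut) to 1.0 (fully open).
Only numpy, scipy, OpenCV 4.12 (cv2) and the standard library are available. Lean on these libraries where they do the work, as an engineer would, in place of code of your own. Each camera call takes 0.05 s, during which the arm holds its last target.

## Task

Put the big flange nut, flange down, on the stud of the clamping stand and start its thread: back it off (anticlockwise from above) as far as it takes to drop in, because turned forward too soon it jams. Then run it down clockwise until the flange lies flat on the washer, and let go. Never force the thread, and leave the other loose parts where they are.

Things in the scene. Friction and masses are not known exactly. Their poses are not given: they have to be found in the camera images.
- flange_nut: Loose bare-steel flange nut, 36 mm tall, 0.3 kg, bore 45 mm right through. Origin: centre of the flange's underside; z up along the bore. Round flange at the bottom, 72 mm across, 6 mm thick.
- nut_hex (a point): Centre of the nut's hexagon, 20 mm above its underside; axes as the nut's. Hexagon 54 mm across flats, 62 mm across corners, from 7 to 33 mm above the underside; one pair of flats faces the nut's +x and -x, the others lie every 60 deg. Grip two opposite flats, finger tips above the flange.
- nut_lugs (a point): Centre of the ring of four thread lugs in the nut's bore, 12 mm above its underside; axes as the nut's. Lugs at +x, +y, -x and -y, each 20 deg (6 mm) wide and 3.4 mm thick, reaching in to a 32 mm circle; they slope with the thread, undersides 13 to 11 mm above the nut's underside (lower at the clockwise end).
- seat (a point): Centre of the top face of the steel washer (76 mm across) on the stand, 34 mm above the bench, on the stud's axis, z up; the nut's flange must end up on it. Height of the nut's underside above this point: 13 mm with the lugs on the flat thread ends, 15.5 on the stop dogs, 4 to 5.5 dropped into the gaps, 0 when home. More than 120 N between nut and stand, even briefly, spoils the thread.
- stand: Fixed clamping stand: grey round base 140 mm across, on it a pressure plate 136 mm across (top 26 to 28 mm above the bench), the washer and the bare-steel stud, which stands upright on its axis and does not turn. Origin: centre of its underside, on the bench; z up. Its yaw says nothing about where the thread starts are.
- stud_tip (a point): Top of the stud, 35 mm above the washer, on the axis. Nose: core 29 mm across, straight up to 29 mm above the washer, then a cone to an 18 mm flat tip; it leads the nut's lugs on from several mm off-centre (then 1.5 mm play all round).
- thread_ends (a point): On the stud's axis, 24 mm above the washer, level with the flat upper thread ends (42 mm across). Anticlockwise from above, four times round: flat end 48 deg, gap 34 deg, stop dog 8 deg (2.5 mm higher than the flat ends). Their angle differs in every episode and is not given: find it by feel. Turned clockwise on the flat ends, the lugs jam against the dogs.
- thread (a point): On the stud's axis, 12 mm above the washer, in the thread: right-hand, four starts, 0.1 mm down per degree clockwise. Backed off anticlockwise by at most about 85 deg, a nut resting on the ends drops into the gaps and the dogs stop it there. From there 45 to 65 deg clockwise, following the thread down, bring it home (1.8 mm axial play); farther on it tightens.
- piston: Bystander: loose grey piston, 66 x 63 x 54 mm, standing on the bench, origin at the centre of its underside; leave it.
- loose_bearing: Bystander: loose steel ball bearing lying flat, 47 mm across, 14 mm thick, origin at the centre of its underside; leave it.
- sleeve: Bystander: loose grey spacer sleeve standing upright, 24 mm across, 52 mm tall, origin at the centre of its underside; leave it.
- loose_bolt: Bystander: loose dark flange bolt lying down, 23 x 55 x 23 mm, origin at the centre of its underside; leave it.
Things that resemble listed ones, but are neither listed nor needed, are in the scene too. What is shaped like the flange_nut but blue or turquoise is not meant.

How it is judged:
By the outcome, as a careful person would: the job done as asked, in the order asked, and still so for the second after the job is handed in, with the robot touching nothing.
It also fails if it takes over 67 s, if anything falls off the work surface, if the arm or the gripper's body presses on something with over 40 N, if the wrist force passes 120 N, or if a joint passes its speed limit or range.

## Working session

There is one attempt and no reset: what is moved stays moved. The work goes in short steps, each a Python script; the robot and the scene stay as the last script left them, time stands still between calls to the robot, and variables do not carry over. Pictures are saved under pics/ and viewed, and the job is handed in when it is done.

```bash
ls; mkdir -p pics; python3 - <<'E'
from workcell import bot
import cv2
for n in ["scene","top","wrist"]:
    c=bot.read_camera(n); cv2.imwrite(f"pics/{n}0.png",c["pixels"]); print(n,c["fx"],c["cx"],c["cy"],(-c["R"].T@c["t"]).round(3),c["R"].round(3).tolist())
print(bot.current_clock(),bot.current_tool_rot(),bot.current_contact_force())
E
```

```text
pics
scene 358.787227298457 256.2487630012591 192.70785636187648 [-0.028  0.239  0.631] [[-0.494, -0.869, -0.022], [-0.541, 0.327, -0.775], [0.681, -0.371, -0.632]]
top 402.76324362990107 252.9346808088299 191.4372701005194 [ 0.499 -0.076  1.102] [[0.022, -1.0, 0.015], [-0.998, -0.023, -0.063], [0.063, -0.013, -0.998]]
wrist 283.6316673798673 258.846516338696 187.00001049510607 [0.131 0.564 0.383] [[0.338, 0.941, -0.001], [0.913, -0.328, 0.243], [0.228, -0.083, -0.97]]
0.15 [ 2.57097669e+00  1.80453318e+00 -2.10412018e-03] [ 0.17041318 -0.83753581  0.04541275]
```

View pics/scene0.png

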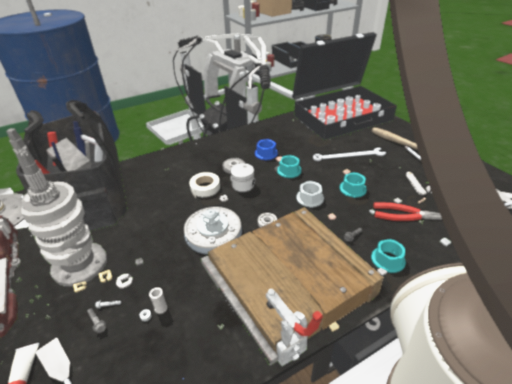

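View pics/top0.png

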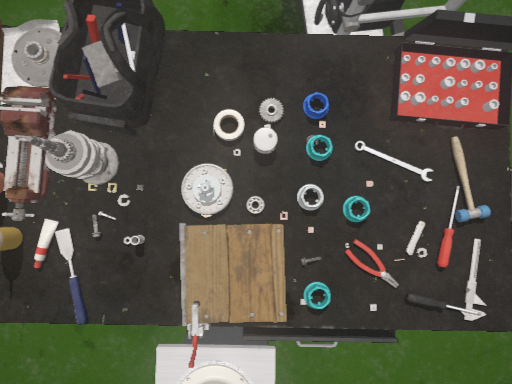

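View pics/wrist0.png

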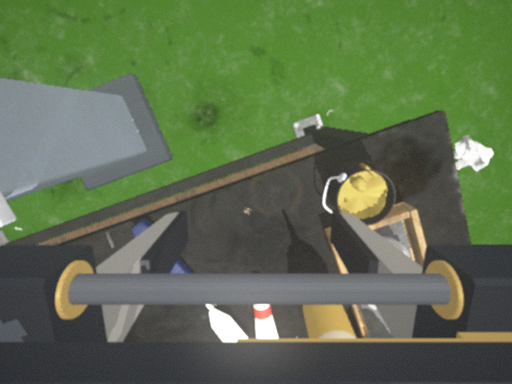

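In the top picture the stand is at about (207,189). Candidates for the nut are bare steel (310,197), blue (316,105), and turquoise (319,148), (357,209), (317,295). The pale ring at (229,125) has no hexagon. The bare-steel one fits the description, so I'll confirm it in a crop.

```bash
python3 - <<'E'
import cv2,numpy as np
t=cv2.imread("pics/top0.png"); s=cv2.imread("pics/scene0.png")
a=cv2.resize(t[172:222,285:335],(400,400),interpolation=cv2.INTER_CUBIC)
b=cv2.resize(t[159:219,177:237],(400,400),interpolation=cv2.INTER_CUBIC)
cv2.imwrite("pics/crop1.png",np.hstack([a,b]))
a=cv2.resize(s[165:225,280:340],(400,400),interpolation=cv2.INTER_CUBIC)
b=cv2.resize(s[190:260,175:245],(400,400),interpolation=cv2.INTER_CUBIC)
cv2.imwrite("pics/crop2.png",np.hstack([a,b]))
E
```

```text
(no output)
```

View pics/crop1.png

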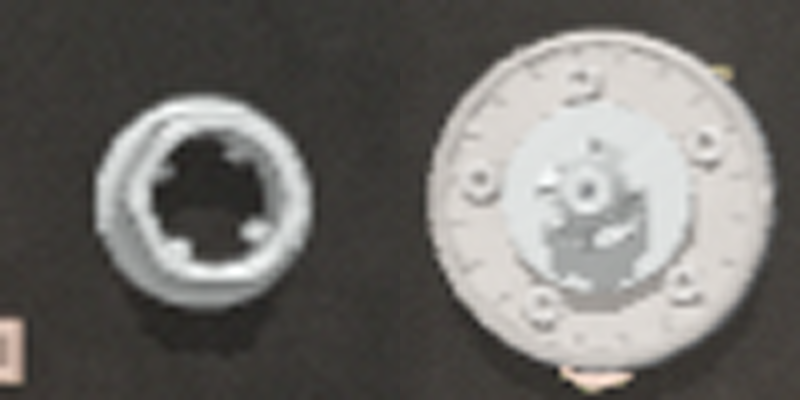

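View pics/crop2.png

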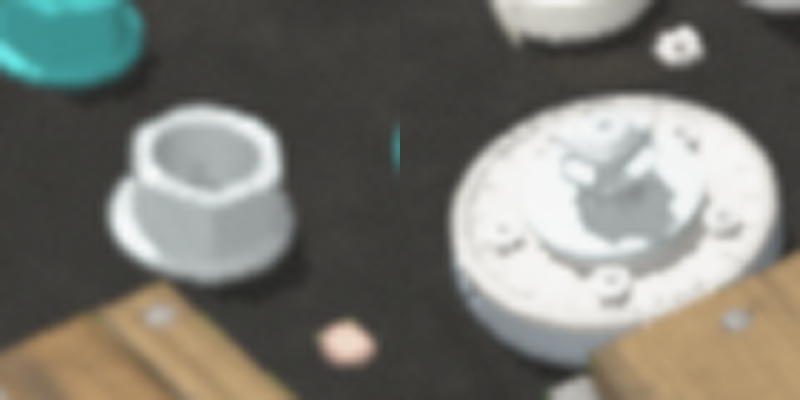

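The crops confirm it: the bare-steel nut stands flange down, with four lugs in its bore (top crop (165,172), (238,150), (257,232), (180,250)). The stand has the washer and a stud whose tip is near (588,190). Next I'll compute positions.

```bash
cat > h.py <<'E'
from workcell import bot
import numpy as np, cv2
from scipy.spatial.transform import Rotation as Rn
def ray(c,u,v,z):
    R=np.array(c["R"]);t=np.array(c["t"]);o=-R.T@t
    d=R.T@np.array([(u-c["cx"])/c["fx"],(v-c["cy"])/c["fy"],1]); return o+d*(z-o[2])/d[2]
def proj(c,X):
    p=np.array(c["R"])@np.array(X)+np.array(c["t"]); return np.array([c["fx"]*p[0]/p[2]+c["cx"],c["fy"]*p[1]/p[2]+c["cy"]])
def down(yaw): # tool x at world yaw, z down
    x=np.array([np.cos(yaw),np.sin(yaw),0]);z=np.array([0,0,-1.]);return Rn.from_matrix(np.c_[x,np.cross(z,x),z]).as_rotvec()
def yaw():
    m=Rn.from_rotvec(bot.current_tool_rot()).as_matrix(); return np.arctan2(m[1,0],m[0,0])
E
python3 - <<'E'
from h import *
c=bot.read_camera("top")
def P(x,y,ox,oy,s,z): return ray(c,ox+(x+.5)/s-.5,oy+(y+.5)/s-.5,z)
n=P(205,203,285,172,8,.003); print("nut flange",n.round(4))
L=[P(x,y,285,172,8,.012) for x,y in[(165,172),(238,150),(257,232),(180,250)]]
print("lugs",np.mean(L,0).round(4),[np.degrees(np.arctan2(*(l-np.mean(L,0))[[1,0]])).round(1) for l in L])
print("washer",P(597-400,200,177,159,400/60,.034).round(4),"tip",P(588-400,190,177,159,400/60,.069).round(4),"plate",P(604-400,200,177,159,400/60,.027).round(4))
s=bot.read_camera("scene")
print("scene tip",ray(s,175+(605-400)/400*70,190+124/400*70,.069).round(4), "predict tip",)
print("hextop",ray(s,280+207/400*60,165+152/400*60,.033).round(4))
print(np.degrees(yaw()))
E
```

```text
nut flange [ 0.5573 -0.2474  0.003 ]
lugs [ 0.5576 -0.2477  0.012 ] [np.float64(58.4), np.float64(-27.9), np.float64(-122.3), np.float64(149.4)]
washer [0.5715 0.0343 0.034 ] tip [0.573  0.0343 0.069 ] plate [0.5721 0.0323 0.027 ]
scene tip [0.5706 0.0341 0.069 ] predict tip
hextop [ 0.5578 -0.2479  0.033 ]
70.12762302628396
```

```bash
python3 - <<'E'
from h import *
y=np.radians(30)
bot.goto([.5575,-.2477,.13],down(y))
c=bot.read_camera("wrist"); im=c["pixels"].copy()
cv2.imwrite("pics/w1.png",cv2.resize(im,(768,576),interpolation=cv2.INTER_CUBIC))
print(bot.current_clock(),bot.current_ee_pos(),np.degrees(yaw()),proj(c,[.5575,-.2477,.033])*1.5,bot.current_joints().round(2))
for a in (29.4,59.4):
    print(a,[(proj(c,[.5575+.031*np.cos(np.radians(a+30+60*k)),-.2477+.031*np.sin(np.radians(a+30+60*k)),.033])*1.5).round(0).tolist() for k in range(6)])
E
```

```text
3.3583 [ 0.55779583 -0.24702284  0.13010166] 30.059751870218278 [387.02437565 283.00547137] [-0.61  0.32  1.58  0.    1.24 -1.14]
29.4 [[429.0, 260.0], [388.0, 235.0], [345.0, 259.0], [346.0, 305.0], [386.0, 328.0], [428.0, 306.0]]
59.4 [[412.0, 242.0], [363.0, 242.0], [339.0, 282.0], [363.0, 322.0], [410.0, 323.0], [435.0, 284.0]]
```

View pics/w1.png

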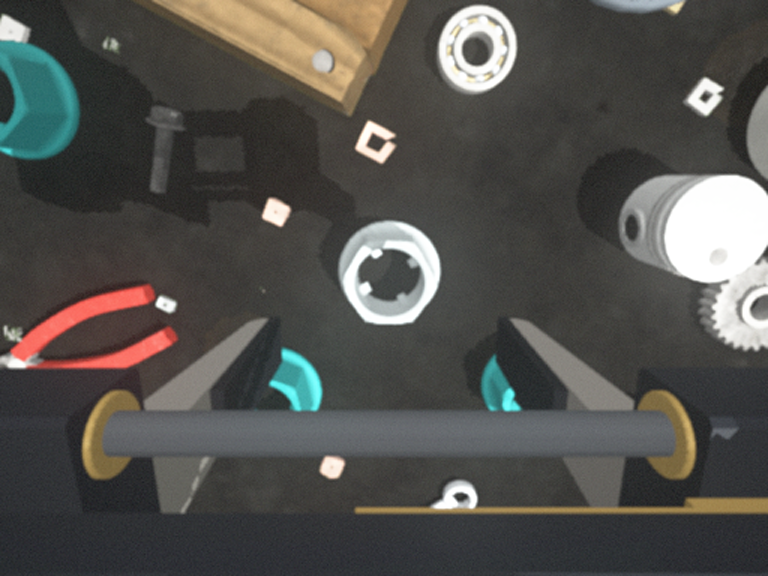

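In the wrist picture the nut's hexagon is at (388,275), with corners at (365,322), (413,322), (340,282) and (438,280). That matches a flat normal at 59.4° (mod 60) rather than 29.4°, so I'll grip at yaw -0.6°.

```bash
python3 - <<'E'
from h import *
c=bot.read_camera("wrist")
for p in [(276,212),(375,142),(292,383),(500,385)]: print(p,(ray(c,p[0]/1.5,p[1]/1.5,0.005)-[.5575,-.2477,0]).round(3))
y=np.radians(-0.6)
bot.set_gripper(.8)
bot.goto([.5575,-.2477,.06],down(y))
bot.line_to([.5575,-.2477,.0105],max_speed=.08)
print(bot.current_contact_force(),bot.current_ee_pos())
bot.set_gripper(0,30)
print(bot.current_opening()*92,bot.current_contact_force(),bot.current_ee_pos(),bot.current_clock())
bot.line_to([.5575,-.2477,.10],max_speed=.12)
print(bot.current_opening()*92,bot.current_contact_force(),bot.current_clock())
cv2.imwrite("pics/w2.png",bot.read_camera("wrist")["pixels"]);cv2.imwrite("pics/s2.png",bot.read_camera("scene")["pixels"][130:280,200:400])
E
```

```text
(276, 212) [-0.088 -0.001  0.005]
(375, 142) [-0.052  0.073  0.005]
(292, 383) [-0.02  -0.11   0.005]
(500, 385) [ 0.118 -0.032  0.005]
[-0.51631914  0.2308664   0.04118905] [ 0.55772055 -0.24785179  0.01064834]
53.74265415692671 [0.64866947 0.57010527 1.19737748] [ 0.55787752 -0.247934    0.01106181] 5.6333
53.78373262787142 [-0.67760732 -0.65575152 -4.25210506] 6.5333
```

View pics/w2.png

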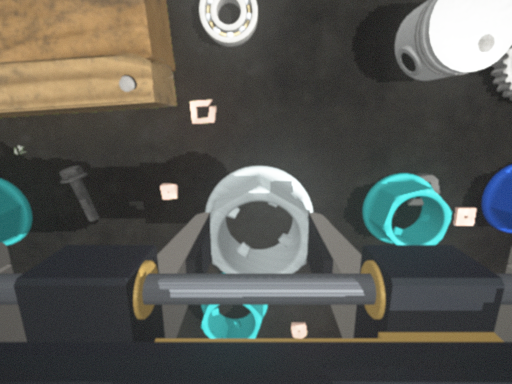

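View pics/s2.png

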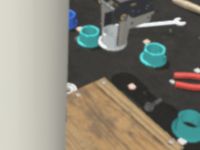

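```bash
python3 - <<'E'
from h import *
c=bot.read_camera("wrist")
print("hex top centre in hand",ray(c,259.5,234,.1225).round(4),bot.current_ee_pos(),"pred px",proj(c,[.5577,-.2478,.1225]),proj(c,[.5577,-.2478,.0895]))
y=np.radians(-0.6)
bot.goto([.5722-.0,.034,.125],down(y))
print(bot.current_contact_force(),bot.current_ft_torque(),bot.current_clock())
cv2.imwrite("pics/w3.png",bot.read_camera("wrist")["pixels"]);cv2.imwrite("pics/s3.png",cv2.resize(bot.read_camera("scene")["pixels"][130:280,130:330],None,fx=3,fy=3))
E
```

```text
hex top centre in hand [ 0.5573 -0.2424  0.1225] [ 0.55675302 -0.24718462  0.09867586] pred px [260.35468764 243.03787625] [260.21721288 221.69176702]
[ 0.57326764 -0.12089717 -3.65258399] [-0.10621004  0.04614738  0.0319765 ] 7.775
```

View pics/w3.png

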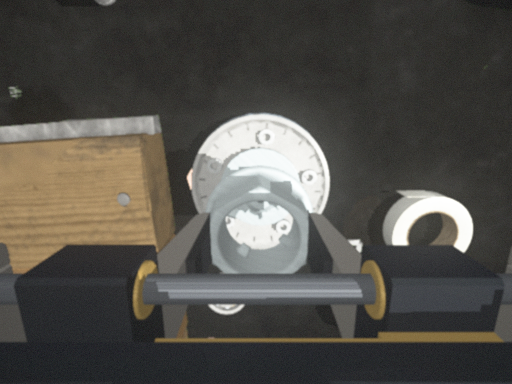

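View pics/s3.png

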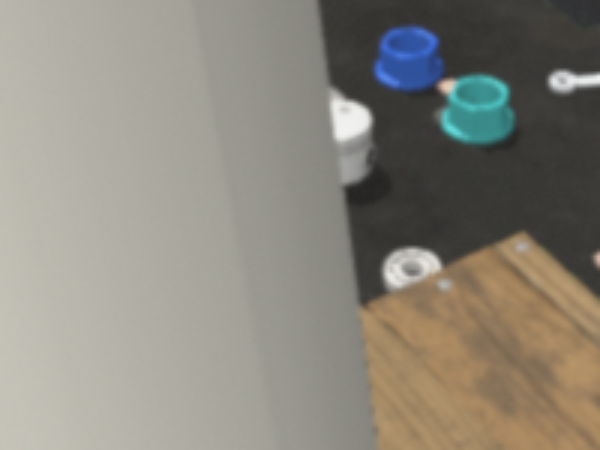

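```bash
python3 - <<'E'
from h import *
w=cv2.imread("pics/w2.png")[155:290,195:330]
cv2.imwrite("pics/c3.png",cv2.resize(w,(594,594),interpolation=cv2.INTER_CUBIC))
E
```

```text
(no output)
```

View pics/c3.png

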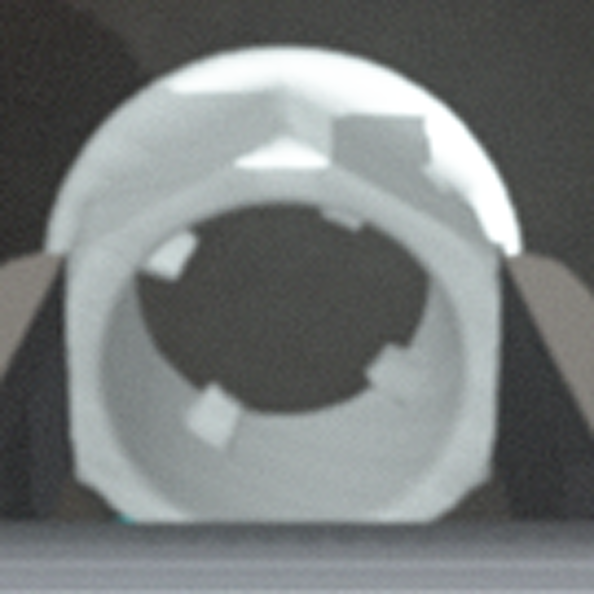

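The nut is held square, with its bore seen at about (260,238), perhaps 1–3 mm off along y. I'll lower it in small steps and use the side force to centre it.

```bash
cat >> h.py <<'E'
def F(n=3):
    return np.mean([bot.current_contact_force() for _ in range(n)],0)
E
python3 - <<'E'
from h import *
x,yy=.572,.0328
bot.line_to([x,yy,.072],max_speed=.08)
f0=F();print("f0",f0.round(2),bot.current_clock())
z=.072
while z>.053:
    z-=.001; bot.line_to([x,yy,z],max_speed=.03)
    f=F(1)-f0; p=bot.current_ee_pos(); print(round(z,4),p.round(4),f.round(1),bot.current_ft_torque().round(2),round(bot.current_clock(),2))
    if f[2]>6 or np.hypot(*f[:2])>6: break
E
```

```text
f0 [ 0.24  0.35 -2.86] 8.6917
0.071 [0.5721 0.0328 0.0712] [-0.6 -0.2 -0.4] [-0.07  0.07 -0.04] 8.94
0.07 [0.5719 0.0328 0.07  ] [-0.6  0.  -0.3] [-0.09  0.03 -0.02] 9.19
0.069 [0.5719 0.0328 0.0689] [ 1.  -0.7  0.2] [0.01 0.09 0.03] 9.44
0.068 [0.5719 0.0328 0.0679] [-0.2 -0.1 -0.2] [-0.04  0.03 -0.05] 9.69
0.067 [0.5719 0.0328 0.0669] [-0.1 -0.8 -0.6] [-0.    0.09 -0.04] 9.94
0.066 [0.5719 0.0328 0.0659] [-0.7 -0.3  0.8] [-0.06  0.09 -0.  ] 10.19
0.065 [0.5719 0.0328 0.0649] [ 1.   0.4 -0.8] [-0.13  0.08  0.04] 10.44
0.064 [0.5719 0.0328 0.0639] [-0.6 -0.3 -0.1] [-0.08  0.06 -0.02] 10.69
0.063 [0.5719 0.0328 0.0629] [-0.2 -0.1 -0.5] [-0.09  0.09  0.02] 10.94
0.062 [0.5719 0.0328 0.0619] [-0.9 -1.1 -0.7] [-0.09  0.04 -0.04] 11.19
0.061 [0.5719 0.0328 0.0609] [-0.4  0.1 -0.5] [-0.06  0.1  -0.  ] 11.44
0.06 [0.5719 0.0328 0.0599] [-0.2 -0.6 -0.6] [-0.05  0.15 -0.01] 11.69
0.059 [0.5719 0.0328 0.0589] [0.1 0.5 0.5] [-0.07  0.12  0.02] 11.94
0.058 [0.5721 0.0328 0.058 ] [ 0.9 -0.4 -0.4] [-0.04  0.08 -0.04] 12.19
0.057 [0.5722 0.0328 0.0576] [-2.3 -0.4  5.4] [-0.07  0.45 -0.  ] 12.44
0.056 [0.5723 0.0328 0.0574] [-5.7  0.9 10.6] [-0.07  0.9  -0.08] 12.69
```

Contact came at h≈13 mm with no side load on the way down, so the lugs are on the flat ends. Now I'll back off with light pressure.

```bash
python3 - <<'E'
from h import *
x,yy=.572,.0328
f0=np.array([.24,.35,-2.86]); z=.0565; y0=np.radians(-.6); a=0
bot.line_to([x,yy,z],max_speed=.03)
while a<96:
    a+=4; 
    bot.line_to([x,yy,z],down(y0+np.radians(a)))
    f=F(2)-f0;p=bot.current_ee_pos();m=bot.current_ft_torque()[2]
    print(a,round(np.degrees(yaw())+.6,1),p.round(4),f.round(1),m.round(2),round(bot.current_clock(),2))
    if np.linalg.norm(f)>25 or abs(m)>1.2: print("stop load");break
    if p[2]<z+.0005 or f[2]<2: print("gap?");break
E
```

```text
4 3.9 [0.5721 0.0329 0.0561] [ 0.6  0.3 -0.4] 0.05 13.19
gap?
```

```bash
python3 - <<'E'
from h import *
x,yy=.572,.0328
f0=np.array([.24,.35,-2.86]); z=.0565
while z>.046:
    z-=.001; bot.line_to([x,yy,z],max_speed=.03)
    f=F(2)-f0;p=bot.current_ee_pos();m=bot.current_ft_torque()
    print(round(z,4),round(np.degrees(yaw())+.6,1),p.round(4),f.round(1),m.round(2),round(bot.current_clock(),2))
    if np.linalg.norm(f)>6: break
E
```

```text
0.0555 4.0 [0.572 0.033 0.055] [ 0.9 -0.1 -1.7] [ 0.05 -0.21  0.08] 13.44
0.0545 4.0 [0.572  0.0329 0.0543] [ 0.8  0.9 -1.5] [ 0.09 -0.28  0.06] 13.69
0.0535 4.0 [0.572  0.0329 0.0535] [ 1.5  0.4 -1.1] [ 0.13 -0.23  0.02] 13.94
0.0525 4.0 [0.572  0.0328 0.0525] [ 0.9  0.8 -0.2] [ 0.07 -0.17  0.06] 14.19
0.0515 4.0 [0.5719 0.0328 0.0514] [ 0.6  1.1 -1.1] [ 0.04 -0.1   0.04] 14.44
0.0505 4.0 [0.5719 0.0327 0.0504] [ 0.7  0.  -0.8] [-0.05 -0.12 -0.  ] 14.69
0.0495 4.0 [0.572  0.0327 0.0499] [-0.8 -0.4  4.6] [-0.02  0.26  0.06] 14.94
0.0485 4.0 [0.5722 0.0327 0.0497] [-4.2 -1.1 10. ] [0.06 0.72 0.08] 15.19
```

It dropped in after about 4° (h≈5.3 mm, in the expected 4–5.5 range). Next I'll run it down clockwise along the helix with light force.

```bash
cat > run.py <<'E'
from h import *
import sys
x,yy=.572,.0328
f0=np.array([.24,.35,-2.86]); z=.0495; y0=np.radians(-.6); a=4.
bot.line_to([x,yy,z],max_speed=.03)
while a>-66:
    a-=4; z-=.0004
    bot.line_to([x,yy,z],down(y0+np.radians(a)))
    f=F(2)-f0;p=bot.current_ee_pos();m=bot.current_ft_torque()[2]
    print(round(a),round(np.degrees(yaw())+.6,1),round(z,4),p.round(4),f.round(1),m.round(2),round(bot.current_clock(),2))
    if f[2]>7: z+=.0003
    elif f[2]<1.5: z-=.0002
    if np.linalg.norm(f)>22 or abs(m)>1.0: print("stop load");break
E
python3 run.py
```

```text
0 0.1 0.0491 [0.5723 0.0328 0.0493] [-1.1 -0.9  4.8] -0.05 15.69
-4 -3.9 0.0487 [0.5723 0.0328 0.0489] [-0.4 -0.9  4.4] -0.05 15.94
-8 -7.8 0.0483 [0.5722 0.0328 0.0484] [-1.3 -0.7  5.4] -0.05 16.19
-12 -11.8 0.0479 [0.5721 0.0328 0.048 ] [-1.2 -0.2  6.1] 0.03 16.44
-16 -15.8 0.0475 [0.5721 0.0328 0.0476] [-1.7 -1.4  6.1] 0.0 16.69
-20 -19.8 0.0471 [0.5721 0.0328 0.0472] [-1.  -1.8  7.2] 0.03 16.94
-24 -23.8 0.047 [0.572  0.0328 0.0468] [-1.5 -1.1  4.7] 0.03 17.19
-28 -27.8 0.0466 [0.5719 0.0329 0.0464] [-1.4 -0.9  4.8] 0.06 17.44
-32 -31.8 0.0462 [0.572  0.0329 0.046 ] [-1.1  0.3  4.4] -0.02 17.69
-36 -35.8 0.0458 [0.5719 0.0329 0.0456] [-0.8  0.5  2.7] 0.03 17.94
-40 -39.8 0.0454 [0.5719 0.0329 0.0451] [-0.3 -1.   1.3] -0.05 18.19
-44 -43.8 0.0448 [0.5723 0.0328 0.0451] [-0.7  0.3  3.1] -0.05 18.44
-48 -47.8 0.0444 [0.5725 0.0327 0.045 ] [-0.7 -0.8  7.1] -0.16 18.69
-52 -51.9 0.0443 [0.5726 0.0327 0.0451] [-0.2 -0.4  9. ] -0.16 18.94
-56 -55.9 0.0442 [0.5725 0.0331 0.045 ] [-2.2  1.7 10.8] -0.31 19.19
-60 -59.7 0.0441 [0.5722 0.0333 0.045 ] [-2.1  1.5 11.6] 0.95 19.44
-64 -63.6 0.044 [0.5718 0.033  0.045 ] [-4.4  1.6 12.5] 1.31 19.69
stop load
```

The flange has been seated since about -42° (z constant at 45.0 mm) and the torque is now snug at 1.3 N m. I'll unload, release, retreat and look.

```bash
python3 - <<'E'
from h import *
p=bot.current_ee_pos()
bot.line_to([.572,.0328,.0448],max_speed=.03)
print(F(),bot.current_ft_torque()[2])
bot.set_gripper(.8)
print(F().round(1),bot.current_ee_pos().round(4),bot.current_opening())
bot.line_to([.572,.0328,.20],max_speed=.15)
w=bot.read_camera("wrist"); print("pred top",proj(w,[.572,.0343,.067]),bot.current_clock())
cv2.imwrite("pics/w4.png",cv2.resize(w["pixels"],(768,576)))
bot.goto([.40,.30,.25],down(np.radians(-20)))
for n in("top","scene"):
    c=bot.read_camera(n);cv2.imwrite(f"pics/{n}4.png",c["pixels"])
    q=proj(c,[.572,.034,.05]);u,v=q.astype(int);print(n,q)
    cv2.imwrite(f"pics/{n}4c.png",cv2.resize(c["pixels"][v-40:v+40,u-40:u+40],(560,560),interpolation=cv2.INTER_CUBIC))
print(bot.current_clock(),F().round(1))
E
```

```text
[-3.12274933  2.07630188  6.36744152] 1.56489852805918
[ 0.1 -0.1  0.2] [0.5719 0.0327 0.0446] 0.7990654472202293
pred top [258.08429165 178.94599875] 21.6417
top [205.63512579 187.97867522]
scene [211.4955856  217.28890907]
22.9667 [ 0.4 -0.3  0.4]
```

View pics/w4.png

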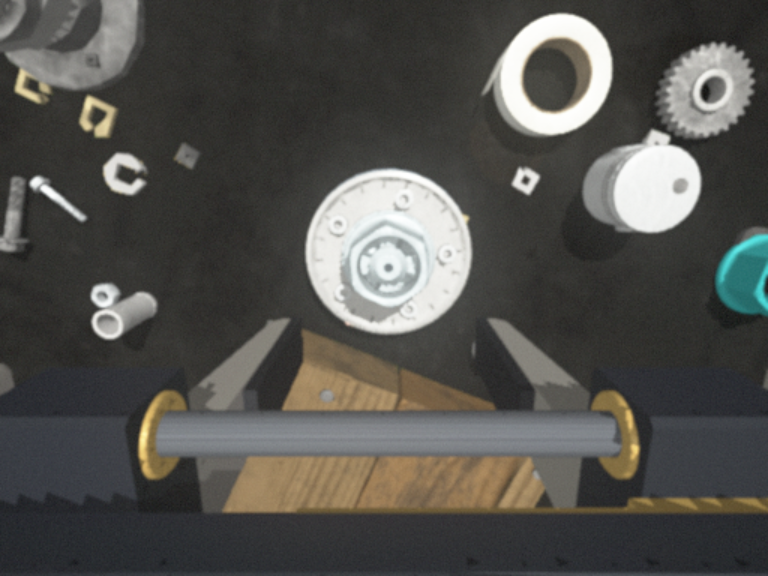

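View pics/scene4c.png

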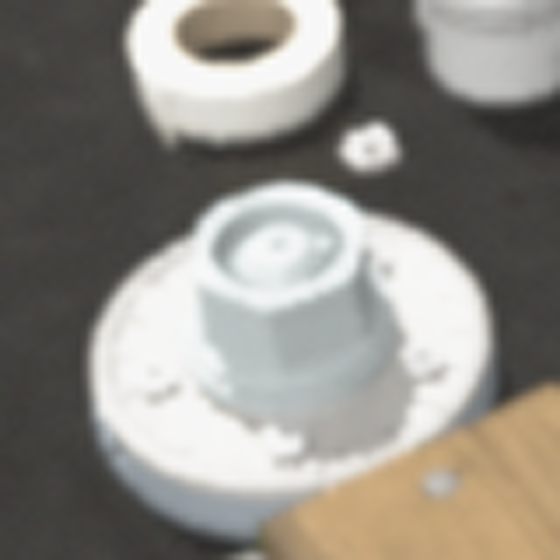

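View pics/top4.png

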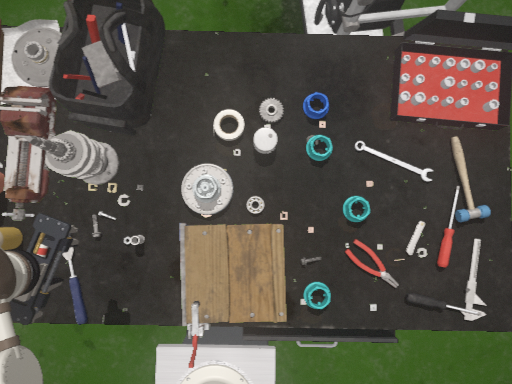

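The wrist view shows the nut centred on the stud at (388,262), and the scene crop shows the flange flat on the washer with the stud tip about flush with the nut top. In the top view the other parts haven't moved and the arm is clear, so I'm handing in.

```bash
python3 -c "
from h import *
print(bot.current_ee_pos(),F());bot.job_done();print(bot.current_clock())"
```

```text
[0.40073416 0.29911987 0.24959881] [ 0.362436   -0.28770964  0.43916956]
the job is handed in; nothing more can be done
the job is handed in; nothing more can be done
```

The bare-steel flange nut is on the stud, run down until its flange lies on the washer, and released. I handed the job in with the clock at about 23 s of the 67 s allowed.

- **Starting the thread:** the nut landed on the flat thread ends, 13 mm above the washer. About 4° anticlockwise was enough for it to drop into the gaps, to about 5.3 mm.
- **Running down:** I turned it about 68° clockwise. The flange was seated after about 45°, and I stopped when the torque showed it was snug, at 1.3 N m.
- **Forces:** the measured wrist force stayed under about 15 N throughout.
- **Final check:** after release the force on the tool read about zero. The pictures showed the nut centred, with its flange flat on the washer, and the other parts where they were.

Two readings disagreed slightly:
- The gripper height when seated read about 0.4 mm above the expected value, which is within measurement error.
- The wrist camera suggested the nut sat about 3 mm off centre in the gripper, but no side force appeared as it went onto the stud.

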